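Sweep two good bearings through the gate into the slot

ROBOT

A 6-joint arm with a two-finger parallel gripper is mounted at the origin on a cart in front of the work surface, level with it; the furniture and walls round the work are solid. World frame = base frame: x ahead of the robot, y to its left, z up, the work surface at z = 0. Lengths are in m, angles in degrees, forces in N, time in s.
With the tool pointing down it reaches from about 0.375 to 0.9 m from the base axis. Payload 3.1 kg.
Tool frame: the origin (TCP) lies on the centre line of the jaws, within the pads' length; the fingertips stand 25 mm ahead of it and the grasp point (between the pads) lies 6 mm ahead of it; z points along the fingers, y is the line along which they close (so a half turn about z gives the same grasp; the last joint's range is limited). The gripper opens to 87 mm and grips with 3 to 60 N. Pads are 19 mm wide; open, the fingers measure 117 mm over their backs; the gripper's body (75 mm by 190 mm) begins 51 mm behind the grasp point.
Start: joints at [-80.357, 30.224, 82.088, -0, 67.689, -10.227], TCP at [0.212, -0.588, 0.209] pointing down, gripper open.
Joint ranges: [-176.69, 176.69], [-43.24, 126.21], [12.49, 139.97], [-82, 262], [0, 151.66], [-163.58, 163.58]. Speed limits (degrees/s): [159.86, 159.86, 180, 180, 180, 180].

INTERFACE

Orientations are given as a 3x3 rotation matrix whose columns are the frame's x, y, z axes.
In Python, from rig import * gives the robot as it stands.
- The arm moves only by the tool step_arm, never from a script. Its argument "steps" is a list of rows, each a list of 7 numbers: the shift along the tool's x, y, z normalised to -1 to 1, where 1 is 0.3 m, then the turn, a rotation vector about the tool's x, y, z normalised to -1 to 1, where 1 is 45 degrees, then the gripper's target within -1 to 1 (shut at 1, half-way at 0, fully open at -1). A call has 1 to 8 rows; each row is the pose to reach, as a shift and turn from the pose commanded when the call began, along the tool's axes at that moment; what a row does not reach only later rows make up. A row lasts 1/12 s, in which the tool goes at most 41.7 mm and 7.16 degrees, less where a joint would pass 70% of its speed; a pose out of reach is approached as far as the arm can. A call with a number of a shift or a turn outside -1 to 1 is refused whole. A call with a gripper value outside its range is refused whole. The fingers move at their own pace and stop on an object; the grip force is fixed at half the most. Time passes only in rows, so rows that repeat a pose let the fingers close. It gives the time, the measured TCP pose, the force, the opening and the grip force at its end, in the units of the state.
- read_state(): the state, without advancing time (a new reading comes with each control period).
- capture(name): name is "scene" or "top" or "wrist"; returns a dict with "image" (400x640x3 uint8, red, green, blue), "vertical_fov" (degrees; the focal length in pixels is half the picture's height over the tangent of half this angle, whatever the lens; pixels are square), "cx", "cy" (the principal point, pixels), "world_from_camera" (4x4, takes a point from camera to world coordinates); the wrist camera has in their place "T_tool_cam" (4x4, takes a point from camera to tool coordinates, whose origin is the TCP and whose axes are the flange's). Camera axes: x right, y down, z forward; pixel columns grow to the right and rows downward; lengths in m; the calibration is good to about 2 mm. A picture is of the moment at which its call begins: read the wrist's pose just before it. There is no depth.
- hand_in(): hands the job in; it is judged then, once.
The state is a dict: "time_s": time; "joint_positions": joint angles; "qvel": joint speeds; "tau": joint torques, N m; "position": TCP position; "tcp_rot": TCP orientation; "force": force on the tool from outside, world axes, zero at the start; "moment": the same for the moment, N m; "opening": opening from 0.0 (shut) to 1.0 (fully open); "grasp_force": force on a finger pad.
Only numpy, scipy, OpenCV 4.12 (cv2) and the standard library are available. Lean on these libraries where they do the work, as an engineer would, in place of code of your own. Each camera call takes 0.05 s, during which the arm holds its last target. There are 200 camera calls.

TASK

With the fingertips, push the two black-sealed bearings across the deck of the sorting station and through the narrow gate, one after the other, so that each drops into the slot behind it. Slide them only: do not lift or carry any bearing. The orange-sealed bearing is a reject: leave it lying where it is on the deck, and leave the parts around the station alone.

Things in the scene. Friction and masses are not known exactly. Their poses are not given: they have to be found in the camera images.
- station: Sorting station, fixed: a green-rimmed deck with a slot box 72 mm wide on its +x side, 304 x 304 mm overall. Origin: centre of its underside, at bench height; +x points from deck to gate to slot. Flat blue deck 60 mm above the bench, x -0.152 to 0.072, y -0.146 to 0.146, with rims 16 mm above it all round; the gate wall (x 0.072 to 0.080, 16 mm above the deck) has one opening, at y = 0.
- gate (a point): Middle of the gate at deck height (station x 0.076, y 0): 48 mm clear between two round steel posts, 12 mm in diameter and 16 mm high (a bearing has 6 mm play each side; two cannot pass abreast). The deck ends in a plain edge 4 mm behind this point; a bearing tips into the slot by itself once its centre is past that edge.
- slot (a point): Centre of the floor of the slot, an open well right behind the gate, 66 mm long (station x 0.080 to 0.146), 60 mm wide, 55 mm deep below the deck; its other three sides rise 16 mm above the deck.
- bearing_black_a: Good ball bearing, steel, black seals, bore plugged: a disc 36 mm across, 11 mm thick, about 60 g, lying flat on the deck. Origin: centre of its underside. It stops when no longer pushed. The three bearings start in any order in three places: near the gate at either side (station x 0.012, y 0.06 and -0.06) and farther back on the centre line (x -0.083, y 0), each within 12 mm.
- bearing_black_b: The other good bearing, the same as the first.
- bearing_orange: Rejected bearing, same size and shape but with orange seals and an orange plug. Must stay where it lies on the deck. Origin: centre of its underside.
- casting_1: White machined casting, 51 x 55 x 42 mm, loose on the bench to the left of the station. Origin: centre of its underside. A bystander.
- stator_3: Stator pack with green ends, 58 x 58 x 31 mm, loose on the bench to the right of the station. Origin: centre of its underside. A bystander.
- glue_bottle: Red glue bottle with a white cap, 38 mm wide, 108 mm tall, standing loose on the bench to the right of the station. Origin: centre of its underside. A bystander, easily tipped.
Things that resemble listed ones, but are neither listed nor needed, are in the scene too. What is shaped like the bearing_black_b but green or red is not meant.

How it is judged (in metres and radians):
On the way, in this order (a step that is already met when the one before it is completed fails the run):
1. one black-sealed bearing has dropped into the slot, the other not yet (((x of bearing_black_a in the frame of station between 0.078 and 0.15 m and y of bearing_black_a in the frame of station between -0.035 and 0.035 m and z of bearing_black_a in the frame of station below 0.048 m) or (x of bearing_black_b in the frame of station between 0.078 and 0.15 m and y of bearing_black_b in the frame of station between -0.035 and 0.035 m and z of bearing_black_b in the frame of station below 0.048 m))), for 0.2 s.
2. the second black-sealed bearing has dropped into the slot too (x of bearing_black_a in the frame of station between 0.078 and 0.15 m and y of bearing_black_a in the frame of station between -0.035 and 0.035 m and z of each of bearing_black_a, bearing_black_b in the frame of station below 0.048 m and x of bearing_black_b in the frame of station between 0.078 and 0.15 m and y of bearing_black_b in the frame of station between -0.035 and 0.035 m), for 0.2 s.
At the end, for the whole second after the job is handed in: Both black-sealed bearings lie at rest in the slot (any way up), their origins at least 12 mm below the deck; the orange-sealed bearing lies on the deck within 15 mm of where it started; the casting, the stator and the glue bottle are within 20 mm of where they stood (all of step 2 and linear speed of each of bearing_black_a, bearing_black_b, bearing_orange below 0.02 m/s and distance of bearing_orange from where it was at the start of the episode below 0.015 m and distance of each of casting_1, stator_3, glue_bottle from where it was at the start of the episode below 0.02 m); the robot touches nothing.
It fails at once if a bearing is lifted: its origin is more than 15 mm above the deck (z of any of bearing_black_a, bearing_black_b, bearing_orange in the frame of station above 0.075 m).
It fails at once if the orange-sealed bearing is moved by more than 15 mm (distance of bearing_orange from where it was at the start of the episode above 0.015 m).
It fails at once if the white casting is moved by more than 20 mm (distance of casting_1 from where it was at the start of the episode above 0.02 m).
It fails at once if the stator is moved by more than 20 mm (distance of stator_3 from where it was at the start of the episode above 0.02 m).
It fails at once if the red glue bottle is moved by more than 20 mm (distance of glue_bottle from where it was at the start of the episode above 0.02 m).
It also fails if it takes over 58 s, if anything falls off the work surface, if the arm or the gripper's body presses on something with over 40 N, if the wrist force passes 120 N, or if a joint passes its speed limit or range.

## Working session

There is one attempt and no reset: what is moved stays moved. The work goes in short steps, Python scripts to look and compute and a tool call to move; the robot and the scene stay as the last step left them, time stands still between calls to the robot, and variables do not carry over. Pictures are saved under pics/ and viewed, at most 10 in all, crops included, and the job is handed in when it is done.

Besides the shell and the picture viewer there is one more tool, called after "Call:" as name(argument=value, ...) on one line, values as JSON. step_arm: Moves the arm, as the interface text tells. Scaled input: -1 to 1 covers 0.3 m each way for a shift and 45 degrees each way for a turn. Its arguments: {"type":"object","properties":{"steps":{"type":"array"}},"required":["steps"]}

```bash
mkdir -p pics; python3 - <<'E'
from rig import *
import cv2,json,numpy as np
s=read_state();print(s['time_s'],s['position'],np.round(s['tcp_rot'],3),s['opening'])
np.set_printoptions(suppress=True,precision=4)
for n in ['top','scene']:
    c=capture(n);cv2.imwrite(f'pics/{n}0.png',c['image'][:,:,::-1])
    print(n,c['vertical_fov'],c['cx'],c['cy'],c['world_from_camera'])
    np.savez(f'{n}0.npz',**c)
E
```

```text
0.0 [ 0.21230616 -0.5870415   0.2081867 ] [[ 0.94   0.34  -0.   ]
 [ 0.34  -0.94   0.002]
 [ 0.    -0.002 -1.   ]] 1.000162147978314
top 43.89397529934435 320.7545955301917 196.2986440182218 [[-0.0084 -0.9824  0.1868  0.2646]
 [-0.9999  0.0109  0.0127  0.0507]
 [-0.0145 -0.1867 -0.9823  1.3322]
 [ 0.      0.      0.      1.    ]]
scene 49.55912338678336 322.96404586228084 194.4120577979711 [[-0.7964 -0.3774  0.4725  0.0136]
 [-0.6046  0.4796 -0.636   0.709 ]
 [ 0.0134 -0.7922 -0.6101  0.6744]
 [ 0.      0.      0.      1.    ]]
```

View pics/top0.png

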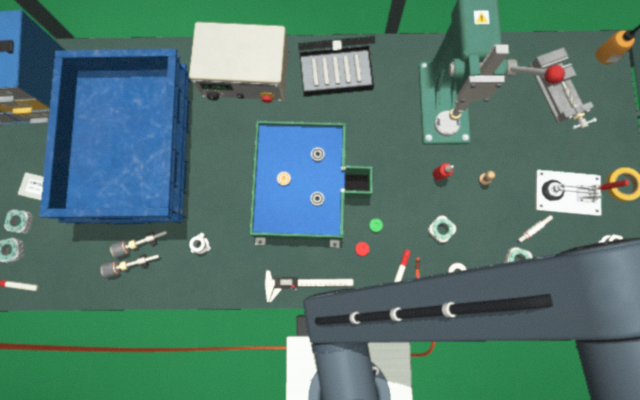

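View pics/scene0.png

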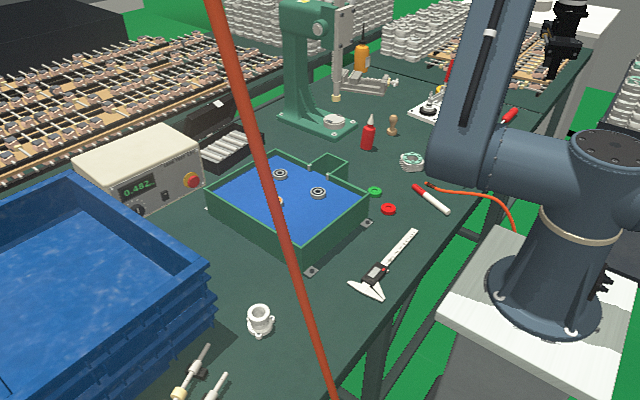

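The top view shows the station at px x 252–372, y 122–238. The slot is on the right, so station +x is about world −y. The orange bearing is at the back (284,178), and the black ones are near the gate at (317,154) and (317,198). Next I'll enlarge this area.

```bash
cat > h.py <<'E'
import numpy as np,cv2
np.set_printoptions(suppress=True,precision=4)
def ray(c,uv,z,T=None):
    T=c['world_from_camera'] if T is None else T
    f=200/np.tan(np.radians(float(c['vertical_fov']))/2)
    d=T[:3,:3]@np.array([(uv[0]-c['cx'])/f,(uv[1]-c['cy'])/f,1])
    return T[:3,3]+d*(z-T[2,3])/d[2]
E
python3 - <<'E'
from h import *
im=cv2.imread('pics/top0.png')[112:248,242:382]
cv2.imwrite('pics/c1.png',cv2.resize(im,None,fx=4,fy=4,interpolation=cv2.INTER_CUBIC))
c=np.load('top0.npz')
for n,uv,z in [('or',(284,178),.071),('bU',(317,154),.071),('bD',(317,198),.071),('slot',(357,179),.076)]: print(n,ray(c,uv,z))
E
```

```text
or [0.5541 0.1625 0.071 ]
bU [0.6178 0.0759 0.071 ]
bD [0.5001 0.0768 0.071 ]
slot [ 0.548  -0.0273  0.076 ]
```

View pics/c1.png

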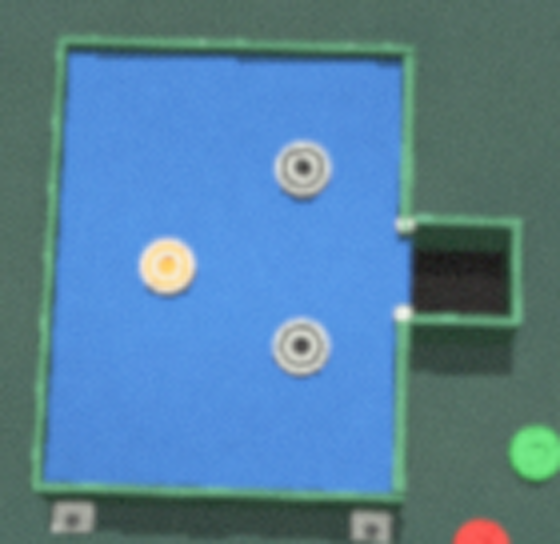

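Crop: posts at (404,225) and (403,313). Black bearings at (302,168) and (301,346), orange at (167,265). Rim corners at (62,42), (409,48), (38,488), (399,496).

```bash
cat >> h.py <<'E'
from scipy.spatial.transform import Rotation as R
def go(s,p,yaw=None):
    """norm. shift in tool axes and turn to world TCP p, tool x at yaw deg, pointing down"""
    Rc=np.array(s['tcp_rot']);d=Rc.T@(np.array(p)-s['position'])/.3
    c,n=np.cos(np.radians(yaw)),np.sin(np.radians(yaw))
    Rt=np.array([[c,n,0],[n,-c,0],[0,0,-1]])
    r=np.degrees(R.from_matrix(Rc.T@Rt).as_rotvec())/45
    return d,r
E
python3 - <<'E'
from h import *
from rig import read_state
c=np.load('top0.npz')
P=lambda x,y,z:ray(c,(242+(x+.5)/4-.5,112+(y+.5)/4-.5),z)
p1,p2=P(404,225,.076),P(403,313,.076);TL,TR,BL,BR=[P(*q,.076) for q in[(62,42),(409,48),(38,488),(399,496)]]
print('posts',p1,p2,np.linalg.norm(p1-p2),'corners',TL,TR,BL,BR)
for a in(TR-TL,BR-BL,BL-TL,BR-TR):print(np.linalg.norm(a),np.degrees(np.arctan2(a[1],a[0])))
for n,q in dict(U=(302,168),D=(301,346),O=(167,265)).items():print(n,P(*q,.071))
print(go(read_state(),[.55,.09,.23],90))
E
```

```text
posts [0.5782 0.0094 0.076 ] [0.5197 0.011  0.076 ] 0.05844525090518206 corners [0.706  0.2343 0.076 ] [0.6987 0.0041 0.076 ] [0.4087 0.245  0.076 ] [0.4013 0.0155 0.076 ]
0.23038042361015995 -91.80597403742024
0.2296321172131515 -91.84497344090681
0.29740687349097344 177.94513187328042
0.2975673654283023 177.80116923200575
U [0.6188 0.0756 0.071 ]
D [0.4997 0.0771 0.071 ]
O [0.5544 0.1641 0.071 ]
(array([ 1.8257, -1.7402, -0.0684]), array([-0.0018, -0.0019, -1.5584]))
```

Call:
step_arm(steps=[[0.75, -0.72, -0.07, 0, 0, -0.6, -1], [0.75, -0.72, -0.07, 0, 0, -0.6, -1], [0.75, -0.72, -0.07, 0, 0, -0.6, -1], [0.75, -0.72, -0.07, 0, 0, -0.6, -1], [0.75, -0.72, -0.07, 0, 0, -0.6, -1], [0.75, -0.72, -0.07, 0, 0, -0.6, -1], [0.75, -0.72, -0.07, 0, 0, -0.6, -1], [0.75, -0.72, -0.07, 0, 0, -0.6, -1]])

```text
time_s: 0.77
position: [0.351, -0.3032, 0.23]
tcp_rot: [[0.682, 0.731, -0.001], [0.731, -0.682, 0.003], [0.002, -0.003, -1.0]]
force: [-0.1, -0.4, 0.6]
opening: 1.0
grasp_force: 0.0
```

```bash
python3 - <<'E'
from h import *
from rig import read_state
s=read_state();print(s['position'],go(s,[.55,.09,.23],88))
E
```

```text
[ 0.351  -0.3032  0.23  ] (array([ 1.4108, -0.409 ,  0.004 ]), array([-0.0026, -0.0038, -0.9113]))
```

Call:
step_arm(steps=[[0.94, -0.28, 0, 0, 0, -0.61, -1], [0.94, -0.28, 0, 0, 0, -0.61, -1], [0.94, -0.28, 0, 0, 0, -0.61, -1], [0.94, -0.28, 0, 0, 0, -0.61, -1], [0.94, -0.28, 0, 0, 0, -0.61, -1], [0.94, -0.28, 0, 0, 0, -0.61, -1], [0.94, -0.28, 0, 0, 0, -0.61, -1], [0.94, -0.28, 0, 0, 0, -0.61, -1]])

```text
time_s: 1.43
position: [0.484, -0.0389, 0.2301]
tcp_rot: [[0.264, 0.965, 0.002], [0.965, -0.264, 0.003], [0.003, 0.001, -1.0]]
force: [-0.2, -1.2, -0.1]
opening: 0.999
grasp_force: 0.0
```

```bash
python3 - <<'E'
from h import *
from rig import read_state
s=read_state();print(s['position'],go(s,[.55,.09,.28],88))
E
```

```text
[ 0.484  -0.0389  0.2301] (array([ 0.473 ,  0.0989, -0.1647]), array([ 0.0016, -0.0039, -0.2955]))
```

Call:
step_arm(steps=[[0.47, 0.1, -0.17, 0, 0, -0.295, -1], [0.47, 0.1, -0.17, 0, 0, -0.295, -1], [0.47, 0.1, -0.17, 0, 0, -0.295, -1], [0.47, 0.1, -0.17, 0, 0, -0.295, -1], [0.47, 0.1, -0.17, 0, 0, -0.295, -1], [0.47, 0.1, -0.17, 0, 0, -0.295, -1]])

```text
time_s: 1.93
position: [0.5493, 0.0834, 0.2811]
tcp_rot: [[0.039, 0.999, 0.0], [0.999, -0.039, -0.001], [-0.001, 0.0, -1.0]]
force: [-0.4, -1.0, -0.4]
opening: 1.0
grasp_force: 0.0
```

```bash
python3 - <<'E'
from h import *
from rig import *
s=read_state();print(s['position'],s['tcp_rot'])
c=capture('wrist');print({k:c[k] for k in('vertical_fov','cx','cy')},c['T_tool_cam'])
cv2.imwrite('pics/w1.png',c['image'][:,:,::-1]);np.savez('w1.npz',**c,p=s['position'],r=s['tcp_rot'])
E
```

```text
[0.5493 0.0834 0.2811] [[ 0.0392  0.9992  0.0001]
 [ 0.9992 -0.0392 -0.0006]
 [-0.0006  0.0001 -1.    ]]
{'vertical_fov': 69.49141023238981, 'cx': 321.5814711552184, 'cy': 199.64871112156058} [[ 0.0005 -0.9585 -0.285   0.0797]
 [ 1.      0.0003  0.001  -0.0003]
 [-0.0009 -0.285   0.9585 -0.1757]
 [ 0.      0.      0.      1.    ]]
```

View pics/w1.png

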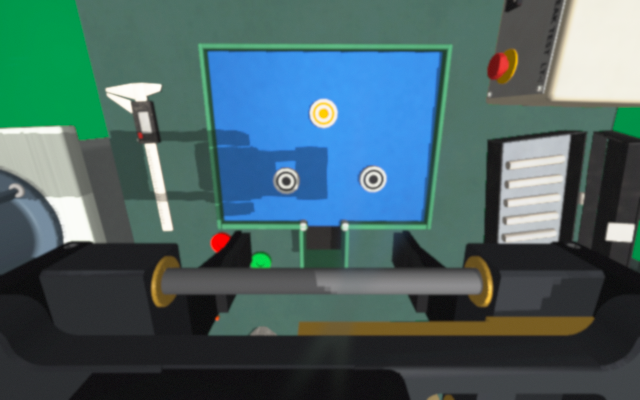

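Wrist view: black bearings at (286,180) and (373,179), orange at (323,113), posts at (304,227) and (345,227). I'll compare these with the top-camera results.

```bash
python3 - <<'E'
from h import *
c=np.load('w1.npz');B=np.eye(4);B[:3,:3]=c['r'];B[:3,3]=c['p'];T=B@c['T_tool_cam']
for n,q,z in [('D',(286.3,180),.071),('U',(373,179),.071),('O',(323,113),.071),('p2',(303.7,227),.076),('p1',(345,227),.076)]:print(n,ray(c,q,z,T))
# station frame: average posts
for n,q in [('TL',(201,46)),('TR',(450,46)),('BL',(219,227)),('BR',(430,227))]:print(n,ray(c,q,.076,T))
E
```

```text
D [0.5009 0.0782 0.071 ]
U [0.6194 0.075  0.071 ]
O [0.5544 0.1639 0.071 ]
p2 [0.5212 0.0103 0.076 ]
p1 [0.5797 0.008  0.076 ]
TL [0.4123 0.2458 0.076 ]
TR [0.7081 0.2344 0.076 ]
BL [0.4013 0.015  0.076 ]
BR [0.7002 0.0033 0.076 ]
```

```bash
cat >> h.py <<'E'
G=np.array([.5498,.0095]);a=np.radians(-92.1)
X=np.array([np.cos(a),np.sin(a)]);Y=np.array([-X[1],X[0]])
def st(p): d=np.array(p)[:2]-G; return d@X,d@Y   # gate-centred coordinates
def tgt(gx,gy,z): return [*(G+gx*X+gy*Y),z]
E
python3 - <<'E'
from h import *
from rig import *
s=read_state();print(s['position'],st(s['position']))
for q in[(.6194,.075),(.6188,.0756),(.5009,.0782),(.5544,.164)]:print(st(q))
print(go(s,tgt(-.0685,.108,.11),87.9),go(s,tgt(-.0685,.108,.089),87.9))
E
```

```text
[0.5483 0.0825 0.2805] (np.float64(-0.07286429508223524), np.float64(-0.0041811126554780285))
(np.float64(-0.0680064119184783), np.float64(0.06715309328671504))
(np.float64(-0.06858402272952156), np.float64(0.06653151002522398))
(np.float64(-0.0668619832968431), np.float64(-0.051384581243916636))
(np.float64(-0.15456479789885255), np.float64(-0.0010645423837810583))
(array([-0.0125,  0.3751,  0.5675]), array([-0.0024,  0.001 , -0.0055])) (array([-0.0124,  0.3752,  0.6375]), array([-0.0024,  0.001 , -0.0055]))
```

Close and move sideways first, then descend.

Call:
step_arm(steps=[[-0.012, 0.375, 0, 0, 0, -0.005, 1], [-0.012, 0.375, 0.1, 0, 0, -0.005, 1], [-0.012, 0.375, 0.2, 0, 0, -0.005, 1], [-0.012, 0.375, 0.3, 0, 0, -0.005, 1], [-0.012, 0.375, 0.4, 0, 0, -0.005, 1], [-0.012, 0.375, 0.4, 0, 0, -0.005, 1], [-0.012, 0.375, 0.5, 0, 0, -0.005, 1], [-0.012, 0.375, 0.5, 0, 0, -0.005, 1]])

```text
time_s: 2.65
position: [0.6575, 0.0729, 0.1274]
tcp_rot: [[0.04, 0.999, -0.01], [0.999, -0.04, 0.0], [-0.0, -0.01, -1.0]]
force: [-1.5, 1.2, 0.0]
opening: 0.478
grasp_force: 0.0
```

```bash
python3 - <<'E'
from h import *
from rig import *
s=read_state();print(s['position'],st(s['position']),s['opening'])
print(go(s,tgt(-.0685,.108,.089),87.9))
E
```

```text
[0.6575 0.0729 0.1274] (np.float64(-0.06730862653750798), np.float64(0.10531452848843106)) 0.47764508412256906
(array([0.004 , 0.0102, 0.1277]), array([-0.0122,  0.0003, -0.0041]))
```

Call:
step_arm(steps=[[0, 0, 0, 0, 0, 0, 1], [0, 0, 0, 0, 0, 0, 1], [0, 0, 0, 0, 0, 0, 1], [0, 0, 0, 0, 0, 0, 1], [0, 0, 0, 0, 0, 0, 1], [0, 0, 0, 0, 0, 0, 1], [0, 0, 0, 0, 0, 0, 1], [0, 0, 0, 0, 0, 0, 1]])

```text
time_s: 3.32
position: [0.6614, 0.0745, 0.1314]
tcp_rot: [[0.038, 0.999, 0.0], [0.999, -0.038, -0.0], [-0.0, 0.0, -1.0]]
force: [0.1, -0.8, 0.9]
opening: 0.007
grasp_force: 0.0
```

```bash
python3 - <<'E'
from h import *
from rig import *
s=read_state();print(s['position'],st(s['position']),s['opening'])
print(go(s,tgt(-.0685,.108,.089),87.9))
E
```

```text
[0.6614 0.0745 0.1314] (np.float64(-0.06906240993019291), np.float64(0.10913345344022637)) 0.006685934682244072
(array([-0.0019, -0.0038,  0.1414]), array([ 0.0003,  0.    , -0.0015]))
```

Call:
step_arm(steps=[[0, 0, 0.08, 0, 0, 0, 1], [0, 0, 0.12, 0, 0, 0, 1], [0, 0, 0.141, 0, 0, 0, 1], [0, 0, 0.141, 0, 0, 0, 1], [0, -0.02, 0.141, 0, 0, 0, 1], [0, -0.04, 0.141, 0, 0, 0, 1], [0, -0.06, 0.141, 0, 0, 0, 1], [0, -0.08, 0.141, 0, 0, 0, 1]])

```text
time_s: 3.98
position: [0.6369, 0.0754, 0.0896]
tcp_rot: [[0.038, 0.999, 0.001], [0.999, -0.038, -0.0], [-0.0, 0.001, -1.0]]
force: [-0.4, 0.3, 0.9]
opening: 0.005
grasp_force: 0.0
```

```bash
python3 - <<'E'
from h import *
from rig import *
s=read_state();print(s['position'],st(s['position']),s['opening'])
print(go(s,tgt(-.0685,.033,.089),87.9))
E
```

```text
[0.6369 0.0754 0.0896] (np.float64(-0.06902838337215914), np.float64(0.08464147056443629)) 0.004727358569875777
(array([-0.002 , -0.1721,  0.0019]), array([ 0.0011,  0.    , -0.0017]))
```

Call:
step_arm(steps=[[0, -0.02, 0, 0, 0, 0, 1], [0, -0.04, 0, 0, 0, 0, 1], [0, -0.06, 0, 0, 0, 0, 1], [0, -0.08, 0, 0, 0, 0, 1], [0, -0.1, 0, 0, 0, 0, 1], [0, -0.12, 0, 0, 0, 0, 1], [0, -0.14, 0, 0, 0, 0, 1], [0, -0.155, 0, 0, 0, 0, 1]])

```text
time_s: 4.65
position: [0.59, 0.0771, 0.0888]
tcp_rot: [[0.038, 0.999, -0.001], [0.999, -0.038, 0.0], [0.0, -0.001, -1.0]]
force: [-0.6, 0.4, 0.0]
opening: 0.005
grasp_force: 0.0
```

```bash
python3 - <<'E'
from h import *
from rig import *
s=read_state();print(s['position'],st(s['position']),s['force'])
c=capture('wrist');cv2.imwrite('pics/w2.png',c['image'][:,:,::-1]);np.savez('w2.npz',**c,p=s['position'],r=s['tcp_rot'])
E
```

```text
[0.59   0.0771 0.0888] (np.float64(-0.0690696845853223), np.float64(0.03768955310039332)) [-0.6376  0.4199  0.0121]
```

View pics/w2.png

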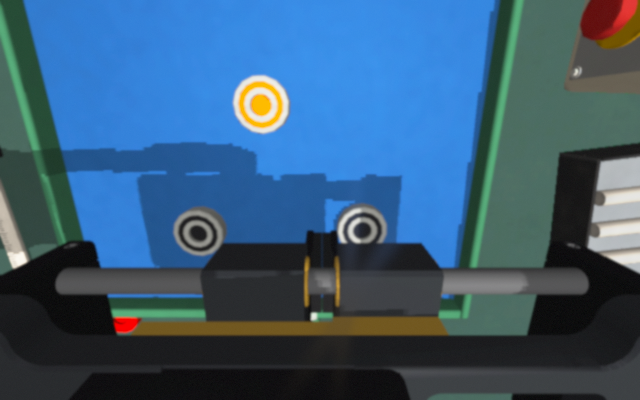

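The bearing at (361,228) is to the right (+y) of the fingers, D is at (199,231) and orange at (261,104). I'll work out where the pushed one is.

```bash
python3 - <<'E'
from h import *
c=np.load('w2.npz');B=np.eye(4);B[:3,:3]=c['r'];B[:3,3]=c['p'];T=B@c['T_tool_cam']
for n,q,z in [('D',(199,231),.071),('U',(361,228),.071),('O',(261,104),.071)]:
  p=ray(c,q,z,T);print(n,p,st(p))
E
```

```text
D [0.5013 0.079  0.071 ] (np.float64(-0.06763053230604578), np.float64(-0.05104182154997486))
U [0.6184 0.0769 0.071 ] (np.float64(-0.06985062031998097), np.float64(0.06606230976666809))
O [0.5546 0.1643 0.071 ] (np.float64(-0.15482949236765048), np.float64(-0.0009002949480631811))
```

U did not move, so the tips must have passed above it. Zooming in on the fingertip area.

```bash
python3 - <<'E'
from h import *
im=cv2.imread('pics/w2.png')[180:330,220:420]
im=np.clip(im.astype(float)*1.6+20,0,255).astype('uint8')
cv2.imwrite('pics/c2.png',cv2.resize(im,None,fx=4,fy=4,interpolation=cv2.INTER_CUBIC))
E
```

```text
(no output)
```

View pics/c2.png

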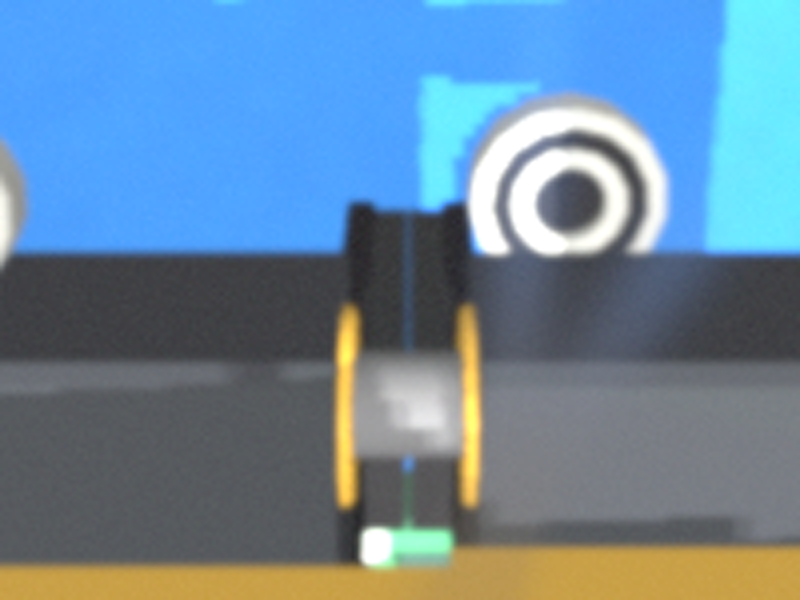

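Call:
step_arm(steps=[[0, -0.05, 0, 0, 0, 0, 1], [0, -0.1, 0, 0, 0, 0, 1], [0, -0.1, 0, 0, 0, 0, 1], [0, -0.1, 0.005, 0, 0, 0, 1], [0, -0.1, 0.01, 0, 0, 0, 1], [0, -0.1, 0.01, 0, 0, 0, 1]])

```text
time_s: 5.2
position: [0.5623, 0.0781, 0.0857]
tcp_rot: [[0.038, 0.999, 0.001], [0.999, -0.038, -0.0], [-0.0, 0.001, -1.0]]
force: [-0.5, -1.0, -0.2]
opening: 0.006
grasp_force: 0.0
```

Call:
step_arm(steps=[[0, 0, 0.003, 0, 0, 0, 1], [0, 0, 0.006, 0, 0, 0, 1], [0, 0, 0.006, 0, 0, 0, 1]])

```text
time_s: 5.45
position: [0.5612, 0.0782, 0.0838]
tcp_rot: [[0.038, 0.999, -0.0], [0.999, -0.038, -0.0], [-0.0, -0.0, -1.0]]
force: [0.2, -0.1, -0.4]
opening: 0.005
grasp_force: 0.0
```

Call:
step_arm(steps=[[0, 0, 0.004, 0, 0, 0, 1], [0, 0, 0.008, 0, 0, 0, 1], [0, 0, 0.008, 0, 0, 0, 1]])

```text
time_s: 5.7
position: [0.5608, 0.0783, 0.0814]
tcp_rot: [[0.038, 0.999, -0.0], [0.999, -0.038, 0.0], [0.0, -0.0, -1.0]]
force: [-0.1, -0.1, -0.5]
opening: 0.008
grasp_force: 0.0
```

Call:
step_arm(steps=[[0, 0, 0.004, 0, 0, 0, 1], [0, 0, 0.008, 0, 0, 0, 1], [0, 0, 0.008, 0, 0, 0, 1]])

```text
time_s: 5.95
position: [0.5608, 0.0782, 0.079]
tcp_rot: [[0.038, 0.999, -0.0], [0.999, -0.038, 0.0], [0.0, -0.0, -1.0]]
force: [-0.8, 0.1, 0.2]
opening: 0.007
grasp_force: 0.0
```

```bash
python3 - <<'E'
from h import *
from rig import *
s=read_state();print(s['position'],st(s['position']),s['force'])
c=capture('scene')
im=c['image'][130:290,190:400,::-1]
cv2.imwrite('pics/s2.png',cv2.resize(im,None,fx=3.7,fy=3.7,interpolation=cv2.INTER_CUBIC))
T=c['world_from_camera'];f=200/np.tan(np.radians(c['vertical_fov'])/2)
for z in(.055,.06,.07,.08):
  q=np.linalg.inv(T)@np.r_[s['position'][:2],z,1];print(z,((f*q[:2]/q[2]+[c['cx'],c['cy']])-[190,130])*3.7)
E
```

```text
[0.5608 0.0782 0.079 ] (np.float64(-0.06907544982567862), np.float64(0.008444196203853404)) [-0.8222  0.1058  0.1716]
0.055 [395.0859 209.9196]
0.06 [394.9039 203.6988]
0.07 [394.5368 191.1466]
0.08 [394.1652 178.4446]
```

View pics/s2.png

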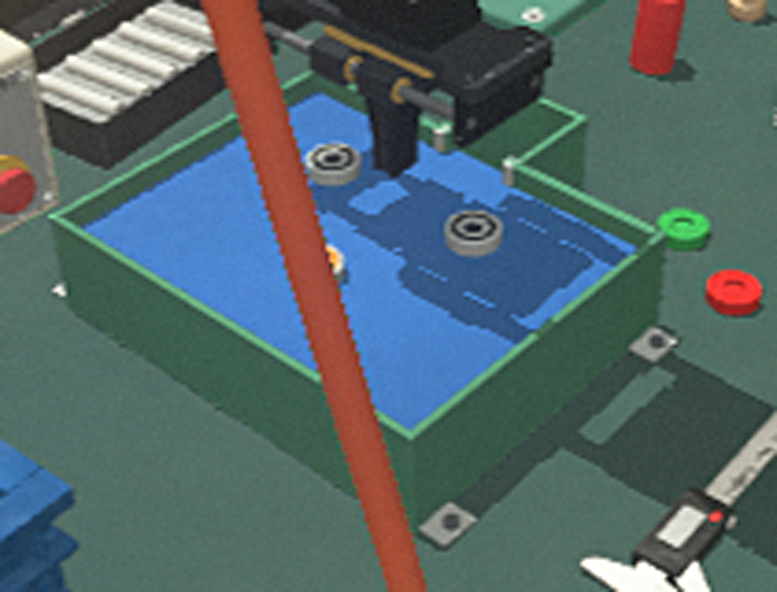

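The scene view shows the fingertips at about (395,175) in the crop, which is z ≈ 0.078. So the tips are well above the deck, and the tip sits near the reported TCP rather than 25 mm ahead of it. I'll feel for the deck.

Call:
step_arm(steps=[[0, 0, 0.01, 0, 0, 0, 1], [0, 0, 0.02, 0, 0, 0, 1], [0, 0, 0.03, 0, 0, 0, 1], [0, 0, 0.03, 0, 0, 0, 1]])

```text
time_s: 6.33
position: [0.5604, 0.0782, 0.0695]
tcp_rot: [[0.038, 0.999, -0.002], [0.999, -0.038, 0.0], [0.0, -0.002, -1.0]]
force: [-0.2, 0.4, -0.3]
opening: 0.006
grasp_force: 0.0
```

Call:
step_arm(steps=[[0, 0, 0.005, 0, 0, 0, 1], [0, 0, 0.01, 0, 0, 0, 1], [0, 0, 0.01, 0, 0, 0, 1]])

```text
time_s: 6.58
position: [0.5608, 0.0782, 0.067]
tcp_rot: [[0.038, 0.999, -0.0], [0.999, -0.038, 0.0], [0.0, -0.0, -1.0]]
force: [-0.1, 0.7, 0.3]
opening: 0.006
grasp_force: 0.0
```

Call:
step_arm(steps=[[0, 0, 0.004, 0, 0, 0, 1], [0, 0, 0.007, 0, 0, 0, 1], [0, 0, 0.007, 0, 0, 0, 1]])

```text
time_s: 6.83
position: [0.5608, 0.0782, 0.065]
tcp_rot: [[0.038, 0.999, -0.0], [0.999, -0.038, 0.0], [0.0, -0.0, -1.0]]
force: [0.5, 1.0, -0.1]
opening: 0.001
grasp_force: 0.0
```

Call:
step_arm(steps=[[0, 0, 0.005, 0, 0, 0, 1], [0, 0, 0.005, 0, 0, 0, 1]])

```text
time_s: 7.0
position: [0.5608, 0.0782, 0.0635]
tcp_rot: [[0.038, 0.999, -0.0], [0.999, -0.038, -0.0], [-0.0, -0.0, -1.0]]
force: [0.9, 0.5, -0.3]
opening: 0.005
grasp_force: 0.0
```

Call:
step_arm(steps=[[0, 0, 0.005, 0, 0, 0, 1], [0, 0, 0.005, 0, 0, 0, 1]])

```text
time_s: 7.17
position: [0.5608, 0.0782, 0.0619]
tcp_rot: [[0.038, 0.999, -0.0], [0.999, -0.038, 0.0], [0.0, -0.0, -1.0]]
force: [0.3, -0.5, -0.6]
opening: 0.002
grasp_force: 0.0
```

Call:
step_arm(steps=[[0, 0, 0.005, 0, 0, 0, 1], [0, 0, 0.005, 0, 0, 0, 1]])

```text
time_s: 7.33
position: [0.5608, 0.0782, 0.0604]
tcp_rot: [[0.038, 0.999, -0.0], [0.999, -0.038, 0.0], [0.0, -0.0, -1.0]]
force: [0.6, -0.5, -0.4]
opening: 0.004
grasp_force: 0.0
```

```bash
python3 - <<'E'
from h import *
from rig import *
s=read_state()
c=capture('scene')
im=c['image'][145:205,260:350,::-1]
cv2.imwrite('pics/s3.png',cv2.resize(im,None,fx=8,fy=8,interpolation=cv2.INTER_CUBIC))
T=c['world_from_camera'];f=200/np.tan(np.radians(c['vertical_fov'])/2)
for z in(.05,.06,.07,.08):
 for dx,dy in((0,0),(-.01,.01),(-.01,-.01),(.01,.01)):
  q=np.linalg.inv(T)@np.r_[s['position'][:2]+[dx,dy],z,1];print(z,dx,dy,((f*q[:2]/q[2]+[c['cx'],c['cy']])-[260,145])*8)
E
```

```text
0.05 0 0 [294.4907 347.254 ]
0.05 -0.01 0.01 [298.6956 375.5861]
0.05 -0.01 -0.01 [341.4053 343.9309]
0.05 0.01 0.01 [247.4286 350.5876]
0.06 0 0 [293.7053 320.4323]
0.06 -0.01 0.01 [297.9268 348.6427]
0.06 -0.01 -0.01 [340.8974 317.1319]
0.06 0.01 0.01 [246.364  323.7431]
0.07 0 0 [292.9106 293.2923]
0.07 -0.01 0.01 [297.1487 321.3762]
0.07 -0.01 -0.01 [340.3834 290.0155]
0.07 0.01 0.01 [245.2867 296.5796]
0.08 0 0 [292.1064 265.8284]
0.08 -0.01 0.01 [296.3613 293.7807]
0.08 -0.01 -0.01 [339.8634 262.5759]
0.08 0.01 0.01 [244.1965 269.0914]
```

View pics/s3.png

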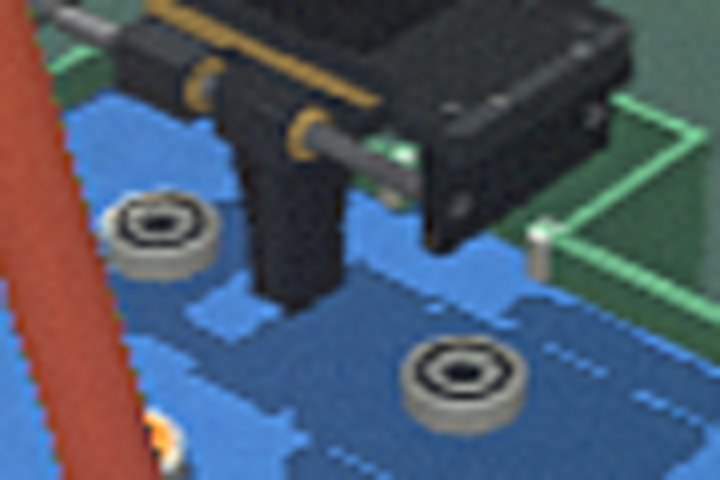

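Picture s3: the near corner of the fingertips is at about (292,313) in the crop, so tip z ≈ 0.073 with the TCP at 0.060. The tips are therefore about 12 mm above the reported TCP, and I'll go lower.

Call:
step_arm(steps=[[0, 0, 0.01, 0, 0, 0, 1], [0, 0, 0.02, 0, 0, 0, 1], [0, 0, 0.02, 0, 0, 0, 1]])

```text
time_s: 7.63
position: [0.5604, 0.0783, 0.054]
tcp_rot: [[0.038, 0.999, -0.001], [0.999, -0.038, 0.0], [0.0, -0.001, -1.0]]
force: [0.2, 0.4, -0.9]
opening: 0.001
grasp_force: 0.0
```

Call:
step_arm(steps=[[0, 0, 0.005, 0, 0, 0, 1], [0, 0, 0.005, 0, 0, 0, 1]])

```text
time_s: 7.8
position: [0.5608, 0.0782, 0.0528]
tcp_rot: [[0.038, 0.999, -0.001], [0.999, -0.038, 0.0], [0.0, -0.001, -1.0]]
force: [-0.1, 0.4, 0.1]
opening: 0.006
grasp_force: 0.0
```

Call:
step_arm(steps=[[0, 0, 0.005, 0, 0, 0, 1], [0, 0, 0.005, 0, 0, 0, 1]])

```text
time_s: 7.97
position: [0.5608, 0.0783, 0.0515]
tcp_rot: [[0.038, 0.999, -0.0], [0.999, -0.038, 0.0], [0.0, -0.0, -1.0]]
force: [-0.8, 0.1, 0.2]
opening: 0.006
grasp_force: 0.0
```

Call:
step_arm(steps=[[0, 0, 0.004, 0, 0, 0, 1], [0, 0, 0.004, 0, 0, 0, 1]])

```text
time_s: 8.13
position: [0.5609, 0.0782, 0.0503]
tcp_rot: [[0.038, 0.999, -0.0], [0.999, -0.038, -0.0], [-0.0, -0.0, -1.0]]
force: [0.3, 0.2, 0.9]
opening: 0.003
grasp_force: 0.0
```

Call:
step_arm(steps=[[0, 0, 0.004, 0, 0, 0, 1], [0, 0, 0.004, 0, 0, 0, 1]])

```text
time_s: 8.3
position: [0.5608, 0.0782, 0.0491]
tcp_rot: [[0.038, 0.999, -0.0], [0.999, -0.038, 0.0], [-0.0, -0.0, -1.0]]
force: [0.0, -0.3, -0.6]
opening: 0.009
grasp_force: 0.0
```

Call:
step_arm(steps=[[0, 0, 0.004, 0, 0, 0, 1], [0, 0, 0.004, 0, 0, 0, 1]])

```text
time_s: 8.47
position: [0.5608, 0.0783, 0.0479]
tcp_rot: [[0.038, 0.999, -0.0], [0.999, -0.038, 0.0], [0.0, -0.0, -1.0]]
force: [0.2, 0.2, -0.6]
opening: 0.01
grasp_force: 0.0
```

Call:
step_arm(steps=[[0, 0, 0.004, 0, 0, 0, 1], [0, 0, 0.004, 0, 0, 0, 1]])

```text
time_s: 8.63
position: [0.5611, 0.0782, 0.0471]
tcp_rot: [[0.038, 0.999, 0.0], [0.999, -0.038, -0.0], [-0.0, 0.0, -1.0]]
force: [-0.0, 0.5, 2.4]
opening: 0.004
grasp_force: 1.0
```

Contact with the deck at TCP z ≈ 0.047, so the working height is TCP z = 0.051. Lifting, crossing to the outside of U, and descending.

Call:
step_arm(steps=[[0, 0, -0.08, 0, 0, 0, 1], [0, 0, -0.15, 0, 0, 0, 1], [0, 0.1, -0.15, 0, 0, 0, 1], [0, 0.2, -0.15, 0, 0, 0, 1], [0, 0.313, -0.15, 0, 0, 0, 1], [0, 0.313, -0.15, 0, 0, 0, 1], [0, 0.313, -0.15, 0, 0, 0, 1]])

```text
time_s: 9.22
position: [0.6563, 0.0743, 0.0916]
tcp_rot: [[0.038, 0.999, 0.001], [0.999, -0.038, -0.0], [-0.0, 0.001, -1.0]]
force: [-0.4, -0.6, -0.1]
opening: 0.001
grasp_force: 0.0
```

```bash
python3 - <<'E'
from h import *
from rig import *
s=read_state();print(s['position'],st(s['position']))
print(go(s,tgt(-.069,.103,.051),87.9))
E
```

```text
[0.6563 0.0743 0.0916] (np.float64(-0.06870441940023529), np.float64(0.10408044265739297))
(array([ 0.001 , -0.0038,  0.1355]), array([ 0.0018,  0.    , -0.0022]))
```

Call:
step_arm(steps=[[0, 0, 0.05, 0, 0, 0, 1], [0, 0, 0.1, 0, 0, 0, 1], [0, 0, 0.135, 0, 0, 0, 1], [0, 0, 0.135, 0, 0, 0, 1], [0, -0.02, 0.135, 0, 0, 0, 1], [0, -0.04, 0.135, 0, 0, 0, 1], [0, -0.06, 0.135, 0, 0, 0, 1], [0, -0.08, 0.135, 0, 0, 0, 1]])

```text
time_s: 9.88
position: [0.6304, 0.0757, 0.0522]
tcp_rot: [[0.038, 0.999, 0.001], [0.999, -0.038, -0.0], [-0.0, 0.001, -1.0]]
force: [0.3, 0.3, -0.1]
opening: 0.003
grasp_force: 0.1
```

Call:
step_arm(steps=[[0, -0.02, 0, 0, 0, 0, 1], [0, -0.04, 0, 0, 0, 0, 1], [0, -0.06, 0, 0, 0, 0, 1], [0, -0.08, 0, 0, 0, 0, 1], [0, -0.1, 0, 0, 0, 0, 1], [0, -0.12, 0, 0, 0, 0, 1], [0, -0.135, 0, 0, 0, 0, 1], [0, -0.15, 0, 0, 0, 0, 1]])

```text
time_s: 10.55
position: [0.5854, 0.0773, 0.0514]
tcp_rot: [[0.038, 0.999, 0.0], [0.999, -0.038, 0.0], [0.0, 0.0, -1.0]]
force: [1.4, -0.3, 1.1]
opening: 0.006
grasp_force: 0.6
```

```bash
cat > wl.py <<'E'
from h import *
from rig import *
import sys
s=read_state();print(s['position'],st(s['position']),s['force'],s['time_s'])
c=capture('wrist');im=c['image'][:,:,::-1].copy();cv2.imwrite('pics/%s.png'%sys.argv[1],im)
B=np.eye(4);B[:3,:3]=s['tcp_rot'];B[:3,3]=s['position'];T=B@c['T_tool_cam']
hsv=cv2.cvtColor(im,cv2.COLOR_BGR2HSV)
m=cv2.inRange(hsv,(0,0,150),(179,70,255))|cv2.inRange(hsv,(10,80,150),(30,255,255))
m=cv2.morphologyEx(m,cv2.MORPH_CLOSE,np.ones((7,7)))
for q in cv2.findContours(m,cv2.RETR_EXTERNAL,2)[0]:
    if cv2.contourArea(q)<120:continue
    (u,v),r=cv2.minEnclosingCircle(q);p=ray(c,(u,v),.071,T);g=st(p)
    if -.25<g[0]<.08 and abs(g[1])<.15:print('uv %.0f %.0f r %.0f'%(u,v,r),'gate frame %.4f %.4f'%g)
E
python3 wl.py w3
```

```text
[0.5854 0.0773 0.0514] (np.float64(-0.06907547922805335), np.float64(0.033064069943718966)) [ 1.415  -0.2912  1.1427] 10.55
uv 255 101 r 37 gate frame -0.1550 -0.0011
```

Call:
step_arm(steps=[[0, -0.008, 0, 0, 0, 0, 1], [0, -0.012, 0, 0, 0, 0, 1], [0, -0.012, 0, 0, 0, 0, 1], [0, 0.03, 0, 0, 0, 0, 1], [0, 0.03, -0.1, 0, 0, 0, 1], [0, 0.03, -0.2, 0, 0, 0, 1], [0, 0.03, -0.3, 0, 0, 0, 1], [0, 0.03, -0.4, 0, 0, 0, 1]])

```text
time_s: 11.27
position: [0.5941, 0.077, 0.1719]
tcp_rot: [[0.038, 0.999, -0.002], [0.999, -0.038, 0.0], [0.0, -0.002, -1.0]]
force: [0.6, 0.3, -0.5]
opening: 0.004
grasp_force: 0.0
```

Call:
step_arm(steps=[[0, 0, -0.05, 0, 0, 0, 1], [0, 0, -0.1, 0, 0, 0, 1], [0, 0, -0.1, 0, 0, 0, 1], [0, 0, -0.1, 0, 0, 0, 1]])

```text
time_s: 11.6
position: [0.5949, 0.077, 0.2017]
tcp_rot: [[0.038, 0.999, 0.001], [0.999, -0.038, -0.0], [-0.0, 0.001, -1.0]]
force: [-0.4, -0.4, -0.6]
opening: 0.006
grasp_force: 0.0
```

```bash
python3 wl.py w4
```

```text
[0.5949 0.077  0.2017] (np.float64(-0.06909703472857952), np.float64(0.04259784521313781)) [-0.4374 -0.3982 -0.5931] 11.6
uv 235 188 r 14 gate frame -0.0713 -0.0519
uv 284 190 r 16 gate frame -0.0693 0.0020
uv 279 108 r 18 gate frame -0.1549 -0.0007
```

U is now near the centre line at (−0.069, 0.002). Next I'll set a gap of about 14 mm between the fingers to cradle it, and go down between it and the orange one.

```bash
python3 - <<'E'
from h import *
from rig import *
s=read_state();print(go(s,tgt(-.112,.001,.11),87.9))
E
```

```text
(array([ 0.143 , -0.1357,  0.3021]), array([-0.002 , -0.    , -0.0018]))
```

Call:
step_arm(steps=[[0.143, -0.136, 0, 0, 0, 0, 0.68], [0.143, -0.136, 0.1, 0, 0, 0, 0.68], [0.143, -0.136, 0.2, 0, 0, 0, 0.68], [0.143, -0.136, 0.3, 0, 0, 0, 0.68], [0.143, -0.136, 0.3, 0, 0, 0, 0.68], [0.143, -0.136, 0.3, 0, 0, 0, 0.68], [0.143, -0.136, 0.3, 0, 0, 0, 0.68]])

```text
time_s: 12.23
position: [0.5561, 0.1213, 0.1115]
tcp_rot: [[0.038, 0.999, -0.0], [0.999, -0.038, 0.0], [0.0, -0.0, -1.0]]
force: [0.5, -0.6, 0.0]
opening: 0.16
grasp_force: 0.0
```

```bash
python3 - <<'E'
from h import *
from rig import *
s=read_state();print(s['position'],st(s['position']),s['opening']);print(go(s,tgt(-.112,.001,.0515),87.9))
E
```

```text
[0.5561 0.1213 0.1115] (np.float64(-0.11191162774933297), np.float64(0.002243912198710029)) 0.15963754259465027
(array([ 0.0003, -0.0041,  0.1999]), array([-0.0002, -0.0001, -0.0021]))
```

Call:
step_arm(steps=[[0, -0.002, 0.06, 0, 0, 0, 0.68], [0, -0.002, 0.12, 0, 0, 0, 0.68], [0, -0.002, 0.16, 0, 0, 0, 0.68], [0, -0.002, 0.2, 0, 0, 0, 0.68], [0, -0.002, 0.2, 0, 0, 0, 0.68]])

```text
time_s: 12.65
position: [0.5553, 0.1211, 0.0512]
tcp_rot: [[0.039, 0.999, -0.0], [0.999, -0.039, -0.0], [-0.0, -0.0, -1.0]]
force: [-0.3, -0.4, 0.1]
opening: 0.155
grasp_force: 0.0
```

Call:
step_arm(steps=[[-0.02, 0, 0, 0, 0, 0, 0.68], [-0.04, 0, 0, 0, 0, 0, 0.68], [-0.06, 0, 0, 0, 0, 0, 0.68], [-0.08, 0, 0, 0, 0, 0, 0.68], [-0.1, 0, 0, 0, 0, 0, 0.68], [-0.12, 0, 0, 0, 0, 0, 0.68], [-0.14, 0, 0, 0, 0, 0, 0.68], [-0.16, 0, 0, 0, 0, 0, 0.68]])

```text
time_s: 13.32
position: [0.5534, 0.0728, 0.0516]
tcp_rot: [[0.038, 0.999, 0.0], [0.999, -0.038, 0.0], [0.0, 0.0, -1.0]]
force: [0.3, 1.9, 0.8]
opening: 0.163
grasp_force: 0.8
```

```bash
python3 - <<'E'
from h import *
from rig import *
s=read_state();print(s['position'],st(s['position']),s['opening'],s['force'])
E
```

```text
[0.5534 0.0728 0.0516] (np.float64(-0.06342396485315356), np.float64(0.001239668281374479)) 0.16253315119295117 [0.2978 1.9492 0.7651]
```

Call:
step_arm(steps=[[-0.02, -0.001, 0, 0, 0, 0, 0.68], [-0.04, -0.002, 0, 0, 0, 0, 0.68], [-0.06, -0.003, 0, 0, 0, 0, 0.68], [-0.08, -0.004, 0, 0, 0, 0, 0.68], [-0.1, -0.004, 0, 0, 0, 0, 0.68], [-0.12, -0.004, 0, 0, 0, 0, 0.68], [-0.14, -0.004, 0, 0, 0, 0, 0.68], [-0.15, -0.004, 0, 0, 0, 0, 0.68]])

```text
time_s: 13.98
position: [0.5503, 0.0276, 0.0513]
tcp_rot: [[0.039, 0.999, -0.0], [0.999, -0.039, -0.0], [-0.0, -0.0, -1.0]]
force: [0.7, 1.7, 1.6]
opening: 0.164
grasp_force: 0.7
```

Call:
step_arm(steps=[[-0.01, 0, 0, 0, 0, 0, 0.68], [-0.02, 0, 0, 0, 0, 0, 0.68], [-0.025, 0, 0, 0, 0, 0, 0.68], [-0.025, 0, 0, 0, 0, 0, 0.68]])

```text
time_s: 14.32
position: [0.55, 0.0205, 0.0512]
tcp_rot: [[0.038, 0.999, -0.0], [0.999, -0.038, -0.0], [-0.0, -0.0, -1.0]]
force: [-1.1, -0.6, -0.2]
opening: 0.159
grasp_force: 0.0
```

```bash
python3 - <<'E'
from h import *
from rig import *
s=read_state();print(s['position'],st(s['position']),s['opening'],s['force'])
E
```

```text
[0.55   0.0205 0.0512] (np.float64(-0.011002787136189487), np.float64(-0.00020348449440278757)) 0.1585755388737541 [-1.1281 -0.6099 -0.2177]
```

Call:
step_arm(steps=[[0.03, 0, 0, 0, 0, 0, 0.68], [0.03, 0, -0.1, 0, 0, 0, 0.68], [0.06, 0, -0.2, 0, 0, 0, 0.68], [0.15, 0, -0.3, 0, 0, 0, 1], [0.2, 0, -0.4, 0, 0, 0, 1], [0.25, 0, -0.5, 0, 0, 0, 1], [0.25, 0, -0.5, 0, 0, 0, 1], [0.25, 0, -0.5, 0, 0, 0, 1]])

```text
time_s: 14.98
position: [0.5538, 0.0975, 0.2032]
tcp_rot: [[0.035, 0.999, 0.005], [0.999, -0.035, -0.0], [-0.0, 0.005, -1.0]]
force: [-0.1, -0.2, -0.4]
opening: 0.007
grasp_force: 0.0
```

```bash
python3 wl.py w5; python3 - <<'E'
from h import *
from rig import capture
c=capture('top');a=cv2.resize(c['image'][112:248,242:382,::-1],None,fx=2.8,fy=2.8,interpolation=cv2.INTER_CUBIC)
b=cv2.imread('pics/w5.png')[60:260,140:540]
cv2.imwrite('pics/m5.png',np.hstack([a[:381],cv2.resize(b,(400,200))[[0]*0+list(range(200))] if 0 else np.vstack([b,np.zeros((181,400,3),'uint8')])]))
E
```

```text
[0.5538 0.0975 0.2032] (np.float64(-0.08803971771108854), np.float64(0.0008114345871440801)) [-0.0945 -0.2228 -0.4251] 14.9833
uv 273 210 r 15 gate frame -0.0646 -0.0531
uv 319 127 r 17 gate frame -0.1547 -0.0013
```

View pics/m5.png

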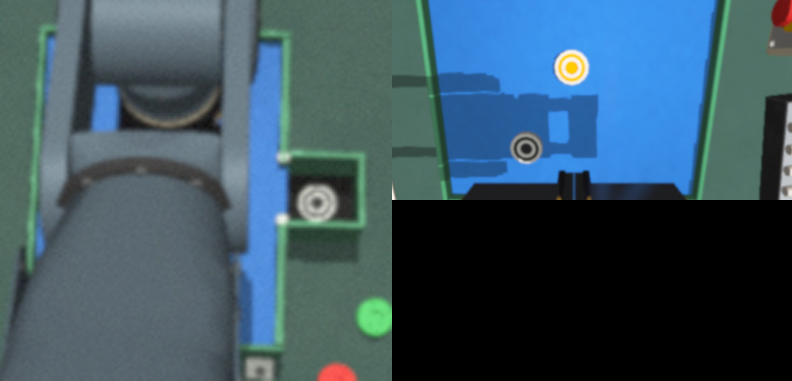

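The first bearing lies in the slot (317,203 in the top crop), orange is unmoved, and D sits at wrist (274,207). D is next, pushed in from its outer side.

```bash
python3 - <<'E'
from h import *
from rig import *
s=read_state();c=np.load('w1.npz')
B=np.eye(4);B[:3,:3]=s['tcp_rot'];B[:3,3]=s['position'];T=B@c['T_tool_cam'];print(st(ray(c,(274,207.5),.071,T)))
print(st(s['position']),go(s,tgt(-.067,-.089,.105),87.9))
E
```

```text
(np.float64(-0.06652821730480629), np.float64(-0.05438928210092961))
(np.float64(-0.08675923762667247), np.float64(-0.0011942302400639766)) (array([-0.066 , -0.292 ,  0.3188]), array([-0.0027,  0.0004, -0.0009]))
```

Call:
step_arm(steps=[[-0.066, -0.12, 0, 0, 0, 0, 1], [-0.066, -0.24, 0.1, 0, 0, 0, 1], [-0.066, -0.295, 0.2, 0, 0, 0, 1], [-0.066, -0.295, 0.3, 0, 0, 0, 1], [-0.066, -0.295, 0.32, 0, 0, 0, 1], [-0.066, -0.295, 0.32, 0, 0, 0, 1], [-0.066, -0.295, 0.32, 0, 0, 0, 1]])

```text
time_s: 15.67
position: [0.4647, 0.0792, 0.1051]
tcp_rot: [[0.039, 0.999, -0.0], [0.999, -0.039, 0.0], [-0.0, -0.0, -1.0]]
force: [0.2, 0.1, 0.4]
opening: 0.004
grasp_force: 0.0
```

```bash
python3 - <<'E'
from h import *
from rig import *
s=read_state()
print(st(s['position']),s['position'],go(s,tgt(-.067,-.090,.0515),87.9),go(s,tgt(-.067,-.0285,.0515),87.9))
E
```

```text
(np.float64(-0.06650063846726549), np.float64(-0.0876073378851593)) [0.4647 0.0792 0.1051] (array([ 0.0016, -0.0079,  0.1786]), array([-0.0004,  0.    , -0.0026])) (array([0.0021, 0.1971, 0.1785]), array([-0.0004,  0.    , -0.0026]))
```

Call:
step_arm(steps=[[0, -0.008, 0.06, 0, 0, 0, 1], [0, -0.008, 0.12, 0, 0, 0, 1], [0, -0.008, 0.178, 0, 0, 0, 1], [0, -0.008, 0.178, 0, 0, 0, 1], [0, 0.01, 0.178, 0, 0, 0, 1], [0, 0.03, 0.178, 0, 0, 0, 1], [0, 0.05, 0.178, 0, 0, 0, 1], [0, 0.07, 0.178, 0, 0, 0, 1]])

```text
time_s: 16.33
position: [0.4867, 0.0787, 0.0532]
tcp_rot: [[0.038, 0.999, 0.003], [0.999, -0.038, -0.0], [-0.0, 0.003, -1.0]]
force: [-1.0, 0.4, 1.0]
opening: 0.007
grasp_force: 0.4
```

Call:
step_arm(steps=[[0, 0.02, 0, 0, 0, 0, 1], [0, 0.04, 0, 0, 0, 0, 1], [0, 0.06, 0, 0, 0, 0, 1], [0, 0.08, 0, 0, 0, 0, 1], [0, 0.1, 0, 0, 0, 0, 1], [0, 0.115, 0, 0, 0, 0, 1], [0, 0.125, 0, 0, 0, 0, 1], [0, 0.125, 0, 0, 0, 0, 1]])

```text
time_s: 17.0
position: [0.5233, 0.0772, 0.0519]
tcp_rot: [[0.038, 0.999, 0.001], [0.999, -0.038, -0.0], [-0.0, 0.001, -1.0]]
force: [1.0, -0.2, -0.1]
opening: 0.004
grasp_force: 0.0
```

Call:
step_arm(steps=[[0, -0.03, 0, 0, 0, 0, 1], [0, -0.03, -0.1, 0, 0, 0, 1], [0, -0.03, -0.2, 0, 0, 0, 1], [0, -0.03, -0.3, 0, 0, 0, 1], [0, -0.03, -0.4, 0, 0, 0, 1], [0, -0.03, -0.5, 0, 0, 0, 1], [0, -0.03, -0.5, 0, 0, 0, 1]])

```text
time_s: 17.58
position: [0.516, 0.0777, 0.2073]
tcp_rot: [[0.038, 0.999, 0.011], [0.999, -0.038, -0.001], [-0.0, 0.011, -1.0]]
force: [1.7, 0.1, -0.1]
opening: 0.007
grasp_force: 0.0
```

```bash
python3 wl.py w6;python3 - <<'E'
from h import *
from rig import *
s=read_state();print(go(s,tgt(-.110,.0,.11),87.9))
E
```

```text
[0.516  0.0777 0.2073] (np.float64(-0.06689887156176146), np.float64(-0.03625265354219616)) [ 1.7374  0.0624 -0.1014] 17.5833
uv 351 188 r 16 gate frame -0.0667 -0.0018
uv 354 106 r 18 gate frame -0.1548 -0.0012
(array([0.1441, 0.1233, 0.3171]), array([ 0.009 ,  0.0003, -0.0015]))
```

Call:
step_arm(steps=[[0.145, 0.115, 0, 0, 0, 0, 0.68], [0.145, 0.115, 0.1, 0, 0, 0, 0.68], [0.145, 0.115, 0.2, 0, 0, 0, 0.68], [0.145, 0.115, 0.3, 0, 0, 0, 0.68], [0.145, 0.115, 0.31, 0, 0, 0, 0.68], [0.145, 0.115, 0.31, 0, 0, 0, 0.68], [0.145, 0.115, 0.31, 0, 0, 0, 0.68]])

```text
time_s: 18.22
position: [0.549, 0.1197, 0.1089]
tcp_rot: [[0.038, 0.999, -0.001], [0.999, -0.038, 0.0], [-0.0, -0.001, -1.0]]
force: [-0.0, -0.7, 1.0]
opening: 0.159
grasp_force: 0.0
```

```bash
python3 - <<'E'
from h import *
from rig import *
s=read_state();print(s['opening'],st(s['position']),go(s,tgt(-.111,-.001,.0515),87.9))
E
```

```text
0.1590171280468573 (np.float64(-0.11013366325935509), np.float64(-0.004880208293234764)) (array([0.0029, 0.0131, 0.1914]), array([-0.0011,  0.    , -0.002 ]))
```

Call:
step_arm(steps=[[0.003, 0.012, 0.06, 0, 0, 0, 0.68], [0.003, 0.012, 0.12, 0, 0, 0, 0.68], [0.003, 0.012, 0.16, 0, 0, 0, 0.68], [0.003, 0.012, 0.191, 0, 0, 0, 0.68], [0.003, 0.012, 0.191, 0, 0, 0, 0.68]])

```text
time_s: 18.63
position: [0.5528, 0.1204, 0.0516]
tcp_rot: [[0.038, 0.999, -0.0], [0.999, -0.038, 0.0], [-0.0, -0.0, -1.0]]
force: [-0.5, 0.1, 0.2]
opening: 0.161
grasp_force: 0.0
```

Call:
step_arm(steps=[[-0.02, 0, 0, 0, 0, 0, 0.68], [-0.04, 0, 0, 0, 0, 0, 0.68], [-0.06, 0, 0, 0, 0, 0, 0.68], [-0.08, 0, 0, 0, 0, 0, 0.68], [-0.1, 0, 0, 0, 0, 0, 0.68], [-0.12, 0, 0, 0, 0, 0, 0.68], [-0.14, 0, 0, 0, 0, 0, 0.68], [-0.16, 0, 0, 0, 0, 0, 0.68]])

```text
time_s: 19.3
position: [0.5513, 0.072, 0.0518]
tcp_rot: [[0.038, 0.999, 0.0], [0.999, -0.038, 0.0], [0.0, 0.0, -1.0]]
force: [0.0, 0.9, 1.7]
opening: 0.16
grasp_force: 0.6
```

```bash
python3 - <<'E'
from h import *
from rig import *
s=read_state();print(st(s['position']),s['position'],s['force'])
E
```

```text
(np.float64(-0.06248431828032488), np.float64(-0.0008375308260944907)) [0.5513 0.072  0.0518] [0.0429 0.9351 1.6607]
```

Call:
step_arm(steps=[[-0.02, 0, 0, 0, 0, 0, 0.68], [-0.04, 0, 0, 0, 0, 0, 0.68], [-0.06, 0, 0, 0, 0, 0, 0.68], [-0.08, 0, 0, 0, 0, 0, 0.68], [-0.1, 0, 0, 0, 0, 0, 0.68], [-0.12, 0, 0, 0, 0, 0, 0.68], [-0.14, 0, 0, 0, 0, 0, 0.68], [-0.155, 0, 0, 0, 0, 0, 0.68]])

```text
time_s: 19.97
position: [0.5493, 0.0254, 0.0516]
tcp_rot: [[0.038, 0.999, -0.0], [0.999, -0.038, -0.0], [-0.0, -0.0, -1.0]]
force: [0.3, 2.3, 1.5]
opening: 0.158
grasp_force: 0.7
```

Call:
step_arm(steps=[[-0.01, 0, 0, 0, 0, 0, 0.68], [-0.02, 0, 0, 0, 0, 0, 0.68], [-0.025, 0, 0, 0, 0, 0, 0.68], [-0.025, 0, 0, 0, 0, 0, 0.68]])

```text
time_s: 20.3
position: [0.549, 0.0182, 0.0515]
tcp_rot: [[0.038, 0.999, -0.0], [0.999, -0.038, -0.0], [-0.0, -0.0, -1.0]]
force: [1.0, 0.2, 0.7]
opening: 0.162
grasp_force: 0.0
```

Call:
step_arm(steps=[[0.03, 0, 0, 0, 0, 0, 0.68], [0.03, 0, -0.1, 0, 0, 0, 0.68], [0.06, 0, -0.2, 0, 0, 0, 0.68], [0.15, 0, -0.3, 0, 0, 0, 0.68], [0.2, 0, -0.4, 0, 0, 0, 0.68], [0.25, 0, -0.5, 0, 0, 0, 0.68], [0.25, 0, -0.5, 0, 0, 0, 0.68], [0.25, 0, -0.5, 0, 0, 0, 0.68]])

```text
time_s: 20.97
position: [0.5529, 0.0952, 0.2036]
tcp_rot: [[0.035, 0.999, 0.005], [0.999, -0.035, -0.0], [0.0, 0.005, -1.0]]
force: [0.5, -0.1, -0.8]
opening: 0.162
grasp_force: 0.0
```

```bash
python3 wl.py w7; python3 - <<'E'
from h import *
from rig import capture
c=capture('top');a=cv2.resize(c['image'][112:248,242:382,::-1],None,fx=2.8,fy=2.8,interpolation=cv2.INTER_CUBIC)
b=cv2.imread('pics/w7.png')[60:260,140:540]
cv2.imwrite('pics/m7.png',np.hstack([a[:380],np.vstack([b,np.zeros((180,400,3),'uint8')])]))
E
```

```text
[0.5529 0.0952 0.2036] (np.float64(-0.08575405550941977), np.float64(-6.74186816265669e-05)) [ 0.5091 -0.1267 -0.7662] 20.9667
uv 322 261 r 11 gate frame 0.0024 0.0007
uv 320 125 r 18 gate frame -0.1547 -0.0013
```

View pics/m7.png

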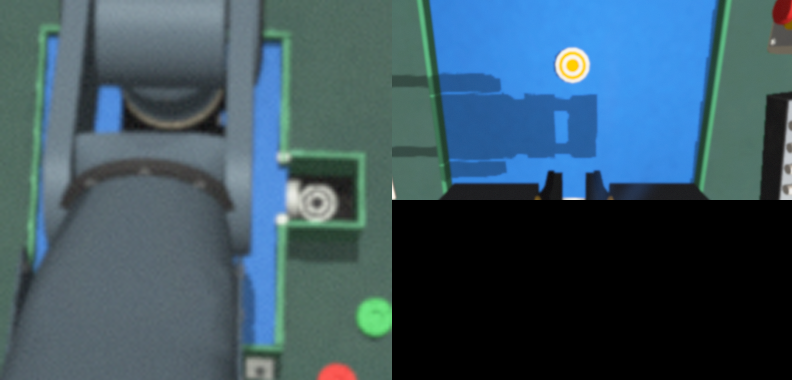

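Orange is unmoved. The second bearing is in the slot, apparently on edge beside the first (crop 294,195). My pictures are used up, so I'll check its height numerically from two views.

Call:
step_arm(steps=[[-0.1, 0, -0.1, 0, 0, 0, 0.68], [-0.2, 0, -0.1, 0, 0, 0, 0.68], [-0.3, 0, -0.1, 0, 0, 0, 0.68], [-0.35, 0, -0.1, 0, 0, 0, 0.68], [-0.35, 0, -0.1, 0, 0, 0, 0.68], [-0.35, 0, -0.1, 0, 0, 0, 0.68], [-0.35, 0, -0.1, 0, 0, 0, 0.68]])

```text
time_s: 21.65
position: [0.547, -0.0109, 0.2303]
tcp_rot: [[0.039, 0.999, -0.003], [0.999, -0.039, 0.001], [0.001, -0.003, -1.0]]
force: [0.1, 0.4, -0.5]
opening: 0.162
grasp_force: 0.0
```

```bash
python3 - <<'E'
from h import *
from rig import *
s=read_state();print(s['position'],st(s['position']))
B=np.eye(4);B[:3,:3]=s['tcp_rot'];B[:3,3]=s['position']
def bl(c,T,im):
    inv=np.linalg.inv(T);f=200/np.tan(np.radians(c['vertical_fov'])/2)
    pr=lambda p:(lambda q:f*q[:2]/q[2]+[c['cx'],c['cy']])(inv@np.r_[p,1])
    hs=cv2.cvtColor(im,cv2.COLOR_RGB2HSV)
    cs=np.array([pr(tgt(x,y,.06)) for x in(-.01,.075) for y in(-.035,.035)])
    (u0,v0),(u1,v1)=cs.min(0).astype(int),cs.max(0).astype(int);print('roi',u0,v0,u1,v1)
    m=cv2.inRange(hs,(0,0,110),(179,75,255))[v0:v1,u0:u1]
    for r in m[::1 if v1-v0<60 else 2,::1 if u1-u0<60 else 2]:print(''.join('#' if k else '.' for k in r))
    return pr
c=capture('wrist');pw=bl(c,B@c['T_tool_cam'],c['image'])
t=capture('top');pt=bl(t,t['world_from_camera'],t['image'])
for n,g in dict(edge_floor=(.010,0,.042),flat_floor=(.028,-.01,.016),edge_high=(.010,0,.075),walltop=(.004,0,.06),farwall=(.07,0,.076)).items():print(n,pw(tgt(*g)),pt(tgt(*g)))
E
```

```text
[ 0.547  -0.0109  0.2303] (np.float64(0.020504074498033827), np.float64(-0.002043906306568353))
roi 294 156 352 223
..........................................................
..........................................................
..........................................................
.########...........................................######
#########..........................................#######
.########..........................................#######
.#########.........................................#######
#########.......###########################.........######
...###..........##########################...........#####
.................########################.................
....................####...........######.................
..................####....########..######................
..................###..###################................
.................###...###........#########...............
.................###..###.........#########...............
.................###..####........#########...............
..................###..####.....########
[... 1507 characters left out ...]
..........
########################.........
########################.........
#######################.#........
##################.##.##.........
########################.........
#####################.##.........
##################.####.#........
#########################........
#########################.#......
#########################........
#######################..........
#########################........
#########################........
edge_floor [323.5342 170.5341] [346.1548 181.4301]
flat_floor [316.2158 179.8803] [352.3964 187.2774]
edge_high [323.6568 175.8158] [346.6097 178.6807]
walltop [323.6004 168.4247] [344.1123 179.8916]
farwall [323.6372 224.117 ] [369.8043 179.1597]
```

The second bearing stands on edge next to the flat one. It spans about 27 px in the wrist view, against roughly 28 px expected near the slot floor and 31 px or more at deck height. Both are well below the deck and the robot is clear, so I'm handing in.

```bash
python3 -c "
from rig import *
print(hand_in())"
```

```text
the job is handed in; nothing more can be done
None
```

I pushed both black-sealed bearings through the gate into the slot and handed the job in, and the hand-in gave no verdict. One bearing lies flat; the other stands on edge, judged below the deck from pixel measurements. The orange one has not moved, and the arm never went near the casting, stator or glue bottle.

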